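# Set the tube carriage on its stop pin at the reading position

### The job

Get the sample tube parked in front of the reader window: first push the black knob of the stop bar fully in, then push the sprung white carriage by its upright plate all the way home against its end stop, and let it come back until the stop pin catches it at the middle position. Only push with the fingertips, leave the tube untouched and standing in its well, do not disturb the bottle, slide box and notebook, and finish clear of everything.

Things in the scene. Friction and masses are not known exactly. Their poses are not given: they have to be found in the camera images.
- station: Low aluminium tube-reading station, fixed to the worktop. Origin on the worktop, under the carriage's line of travel. +x: the way the carriage is pushed (away from the robot), +y: left, to the stop knob, z up. Base plate 10 mm thick, x -110 to 90, y -80 to 70 mm. Stop-bar guide block: x -18 to 18, y 70 to 90 mm, 66 mm high. End stop: x 78 to 90 mm, 44 mm high.
- window (a point): Centre of the dark reader window, 62 mm above the worktop, at station x 18, y -41 mm, in a fixed grey housing (station x -8 to 44, y -75 to -41 mm, 90 mm high) on the right of the carriage. The tube stands before it when the carriage is at 0.040. Wall cabinets overhang behind the station: keep lifts low.
- carriage (a joint): White sprung carriage's travel along station +x, m: 0 = out, 0.070 = fully home, 0.040 = caught by the stop pin. Damped spring return, 3.6 N at 0, 7.8 N at 0.070. With the stop bar in, the carriage's tooth lifts the sprung pin on the way in (up to 3 N more push) and passes it at about 0.041; let go, it returns and rests on the pin. With the bar out it returns to 0.
- push_face (a point): Centre of the front face of the carriage's upright white push plate (56 mm wide, 8 mm thick, 14 to 62 mm above the worktop), 46 mm above the worktop; moves with the carriage. Push it along station +x. At carriage 0 it is at station x -100, y 0 mm. The space before it is free.
- stop_bar (a joint): Travel of the stop bar along station -y, m: 0 = out, 0.022 = fully in, knob against the guide block. About 2.5 N friction; stays where it is left. Its inner end carries a dark upright pin holder 22 mm across with the stop pin (station x 0, y 55 mm out, 33 mm in; 68 mm high, 84 mm while the tooth lifts the pin).
- knob_face (a point): Centre of the outer face of the round black stop-bar knob (28 mm diameter, 12 mm thick, axis level along station y), 48 mm above the worktop; moves with the bar. Push it along station -y. At station x 0, y 124 mm with the bar out, y 102 mm fully in. The space beside it is free.
- tube_mid (a point): Centre of the capped sample tube, 15 mm diameter, 89 mm long, standing loose and upright in the carriage's well (30 mm deep, 2 mm play). Centre 62 mm and top 107 mm above the worktop, 78 mm beyond the push face (station +x). z is the tube's axis. Not to be touched.
- dropper_mid (a point): Centre of a small loose brown dropper bottle, 34 mm diameter, 78 mm tall, standing on the worktop to the right of the reader housing. Leave it alone.
- slides: Loose flat microscope-slide box, 86 x 165 x 34 mm, on the worktop left of the station. Origin: centre of its underside. Leave it alone.
- notebook: Loose black notebook, 148 x 110 x 16 mm, on the worktop right of the station. Origin: centre of its underside. Leave it alone.

How it is judged:
On the way, in this order (a step that is already met when the one before it is completed fails the run):
1. the stop bar is pushed in while the carriage is still out (value of joint stop_bar above 0.019 m and value of joint carriage below 0.01 m), for 0.1 s.
2. the carriage is pushed home to its end stop (value of joint carriage above 0.065 m), for 0.1 s.
At the end, for the whole second after the job is handed in: The carriage rests on the stop pin at 0.040 m of its travel (within 4 mm) and is still, the stop bar is in (over 18 of 22 mm), and the tube stands upright (within 0.2 rad) at the bottom of its well (value of joint carriage between 0.036 and 0.044 m and velocity of joint carriage between -0.005 and 0.005 m/s and value of joint stop_bar above 0.018 m and angle between tube_mid's own z axis and vertical below 0.2 rad and horizontal distance between tube_mid and push_face between 0.07 and 0.086 m and z of tube_mid in the frame of station between 0.056 and 0.068 m); the robot touches nothing.
It fails at once if the tube is lifted or knocked out of its well (z of tube_mid in the frame of station above 0.072 m or angle between tube_mid's own z axis and vertical above 0.35 rad).
It fails at once if the robot touches the tube (contact force between any of the fingers, the arm and sample_tube above 0.3 N).
It fails at once if the bottle, slide box or notebook is disturbed (distance of any of dropper_mid, slides, notebook from where it was at the start of the episode above 0.012 m).
It also fails if it takes over 46 s, if anything falls off the work surface, if the arm or the gripper's body presses on something with over 40 N, if the wrist force passes 120 N, or if a joint passes its speed limit or range.

### The arm

A 6-joint arm with a two-finger parallel gripper is mounted at the origin on a cart in front of the work surface, level with it; the furniture and walls round the work are solid. World frame = base frame: x ahead of the robot, y to its left, z up, the work surface at z = 0. Lengths are in m, angles in rad, forces in N, time in s.
With the tool pointing down it reaches from about 0.35 to 0.775 m from the base axis. Payload 7.3 kg.
Tool frame: the origin (TCP) lies on the centre line of the jaws, within the pads' length; the fingertips stand 17 mm ahead of it and the grasp point (between the pads) lies 2 mm behind it (robot.tcp_to_tips is the distance from the TCP to the fingertips, in m); z points along the fingers, y is the line along which they close (so a half turn about z gives the same grasp; the last joint's range is limited). The gripper opens to 92 mm and grips with 3 to 60 N. Pads are 19 mm wide; open, the fingers measure 130 mm over their backs; the gripper's body (75 mm by 190 mm) begins 47 mm behind the grasp point.
Start: joints at [-1.472, 0.342, 1.524, -0, 1.275, -0.146], TCP at [0.127, -0.509, 0.244] pointing down, gripper open.
Joint ranges: [-2.53, 2.53], [-0.77, 2.02], [0.04, 2.7], [-1, 4.14], [0.28, 2.66], [-3.11, 3.11]. Speed limits (rad/s): [2.57, 2.57, 3.14, 3.14, 3.14, 3.14].

### API

Orientations are given as [roll, pitch, yaw] about the fixed x, y, z axes, in that order (R = Rz(yaw) Ry(pitch) Rx(roll)).
In Python, from cell import robot gives the robot as it stands. The module is installed in compiled form; this text tells all that it offers.
- The arm moves only by the tool carry_out, never from a script. Its argument "commands" is a list of rows, each a list of 3 entries, a list of its own where there are three numbers: the shift along the tool's x, y, z in m, then the turn about the tool's z in rad, then the opening, from 0 (shut) to 1 (fully open). In form: [[[dx, dy, dz], yaw, claw], ...]. A call has 1 to 20 rows; each row shifts and turns the commanded pose from where the row before left it, along the tool's axes as they then stand; what a row does not reach is not made up. A row lasts 1/8 s, in which the tool goes at most 62.5 mm and 10.7 degrees, less where a joint would pass 70% of its speed; a pose out of reach is approached as far as the arm can. A call is refused whole if a number of a shift passes 0.0625 or a number of a turn 0.188, either way. A call with a gripper value outside its range is refused whole. The fingers move at their own pace and stop on an object; "newtons" is the grip in N (left out, the last holds). Time passes only in rows, so rows that do not move let the fingers close. It gives the time, the measured TCP pose, the force, the opening and the grip force at its end, in the units of the state.
- robot.observe(): the state, without advancing time (a new reading comes with each control period).
- robot.read_camera(name): name is "scene" or "side" or "wrist"; returns a dict with "pixels" (384x512x3 uint8, red, green, blue), "fx", "fy", "cx", "cy" (pixels), "view" (4x4, takes a point from world to camera coordinates); the wrist camera has in their place "T_tool_cam" (4x4, takes a point from camera to tool coordinates, whose origin is the TCP and whose axes are the flange's). Camera axes: x right, y up, looking along -z (the intrinsics and any distortion apply to the point x, -y, -z); pixel columns grow to the right and rows downward; lengths in m; the calibration is good to about 2 mm. A picture is of the moment at which its call begins: read the wrist's pose just before it. There is no depth.
- robot.hand_in(): hands the job in; it is judged then, once.
Trained networks look in a picture, given as the dict that the camera call returned (one of the last four; its "shot" number tells which), for a name from the list of things; names that differ only in an ending like _2 or _b are one class to them, and where a whole thing is asked for, a point or a joint stands for the part that bears it (a point fixed in the world has none). Each returns a list of dicts, best first, with "p" (0 to 1); they miss things now and then, are a little off and sometimes report something else, mostly with a low value. They report only what shows in the picture. A call takes as long as a camera call.
- robot.find_in(picture, name): "at" ([column, row] in pixels, amid what is visible of it).
- robot.tip_of(picture, name): "at" ([column, row] in pixels: a listed point, or the origin of a listed thing).
The state is a dict: "time": time; "qpos": joint angles; "qvel": joint speeds; "joint_efforts": joint torques, N m; "tool_pos": TCP position; "tool_rot": TCP orientation; "contact_force": force on the tool from outside, world axes, zero at the start; "torque": the same for the moment, N m; "opening": finger opening in m; "grip_force": force on a finger pad.
Only numpy, scipy, OpenCV 4.12 (cv2) and the standard library are available. Lean on these libraries where they do the work, as an engineer would, in place of code of your own. Each camera call takes 0.05 s, during which the arm holds its last target. There are 200 camera calls.

## Working session

There is one attempt and no reset: what is moved stays moved. The work goes in short steps, Python scripts to look and compute and a tool call to move; the robot and the scene stay as the last step left them, time stands still between calls to the robot, and variables do not carry over. Pictures are saved under pics/ and viewed, at most 10 in all, crops included, and the job is handed in when it is done.

Besides the shell and the picture viewer there is one more tool, called after "Request:" by a JSON object that holds its "api" and its "payload". carry_out: Moves the arm, as the interface text tells. Its arguments: {"type":"object","properties":{"commands":{"type":"array"},"newtons":{"type":"number"}},"required":["commands"]}

```bash
mkdir -p pics; cat > h.py <<'E'
import numpy as np, cv2
from cell import robot
def P(pic):
    V=np.array(pic["view"]);F=np.diag([1,-1,-1,1.])@V
    K=np.array([[pic["fx"],0,pic["cx"]],[0,pic["fy"],pic["cy"]],[0,0,1]])
    return K@F[:3]
def tri(Ps,uvs):
    A=[]
    for p,(u,v) in zip(Ps,uvs): A+= [u*p[2]-p[0], v*p[2]-p[1]]
    X=np.linalg.svd(np.array(A))[2][-1]; return X[:3]/X[3]
def proj(p,X):
    q=p@np.append(X,1); return q[:2]/q[2]
E
python3 - <<'E'
from h import *
o=robot.observe();print(o["time"],o["tool_pos"],o["tool_rot"],o["contact_force"],o["opening"],robot.tcp_to_tips)
pics={n:robot.read_camera(n) for n in("scene","side")}
for n,p in pics.items():
    print(n,[k for k in p if k!="pixels"]); cv2.imwrite(f"pics/{n}0.png",p["pixels"][:,:,::-1])
for name in["station","window","push_face","knob_face","tube_mid","dropper_mid","slides","notebook"]:
    uv=[];Ps=[]
    for n,p in pics.items():
        r=robot.tip_of(p,name)
        for d in r[:2]: print(name,n,np.round(d["at"],1),round(d["p"],2))
        if r: uv.append(r[0]["at"]);Ps.append(P(p))
    if len(uv)==2:
        X=tri(Ps,uv);print("   ",X.round(4),[np.round(proj(a,X)-b,1) for a,b in zip(Ps,uv)])
E
```

```text
0.0 [ 0.12722767 -0.50895017  0.24304315] [-3.14007382e+00 -2.29416733e-04  2.44796579e-01] [-0.0306231  -0.15575752  0.10203129] 0.0917333952320711 0.017
scene ['fx', 'fy', 'cx', 'cy', 'view', 'shot']
side ['fx', 'fy', 'cx', 'cy', 'view', 'shot']
station scene [260.7 211.5] 0.78
window scene [275.  207.2] 0.76
window scene [241.7 225.1] 0.42
window side [280.4 207.2] 0.66
    [ 0.5903 -0.1307  0.054 ] [array([-0.1, -0. ]), array([0.1, 0. ])]
push_face scene [247.3 223.9] 0.74
push_face scene [242.5 185. ] 0.17
push_face side [247.8 223.8] 0.8
    [ 0.4735 -0.1821  0.0286] [array([-0.8, -0. ]), array([0.8, 0. ])]
knob_face scene [240.7 187.3] 0.55
knob_face side [240.6 196.8] 0.55
    [ 0.4595 -0.0192  0.0351] [array([-0.4, -0. ]), array([0.4, 0. ])]
tube_mid scene [258.9 206.4] 0.56
tube_mid scene [236.8 312.7] 0.49
tube_mid side [257.6 209. ] 0.37
    [ 0.519  -0.1146  0.0408] [array([-2.3, -0. ]), array([ 2.1, -0. ])]
dropper_mid scene [284.3 223.3] 0.39
dropper_mid scene [262.4 210.1] 0.38
dropper_mid side [295.2 221.1] 0.56
    [ 0.6268 -0.197   0.0389] [array([1.5, 0.1]), array([-1.4, -0. ])]
slides scene [241.1 103.7] 0.74
slides side [237.3 150.1] 0.66
    [ 0.4839  0.4691 -0.0213] [array([-1.7, -0. ]), array([1.5, 0. ])]
notebook scene [235.6 313.5] 0.9
notebook side [232.7 302.3] 0.73
    [ 0.404  -0.5191  0.0032] [array([-1.8, -0. ]), array([1.8, 0. ])]
```

```bash
python3 - <<'E'
from h import *
a,b=[cv2.imread(f"pics/{n}0.png") for n in("scene","side")]
c=[cv2.resize(i[130:280,190:340],None,fx=4,fy=4,interpolation=cv2.INTER_CUBIC)[:,:] for i in(a,b)]
for n,i in zip("ab",c): cv2.imwrite(f"pics/c{n}.png",i)
cv2.imwrite("pics/both.png",cv2.resize(np.vstack([a,b]),None,fx=.78,fy=.78))
for n in("scene","side"):
    p=robot.read_camera(n);V=np.array(p["view"]);print(n,p["fx"],p["cx"],p["cy"],(-V[:3,:3].T@V[:3,3]).round(3),(-V[2,:3]).round(3))
E
```

```text
scene 431.5547448861485 252.68092404941606 187.25396268431854 [ 0.454 -0.885  1.581] [ 0.032  0.487 -0.873]
side 476.0691399376679 255.5963688859947 187.24053311353637 [ 0.371 -1.499  0.985] [ 0.082  0.848 -0.523]
```

View pics/ca.png

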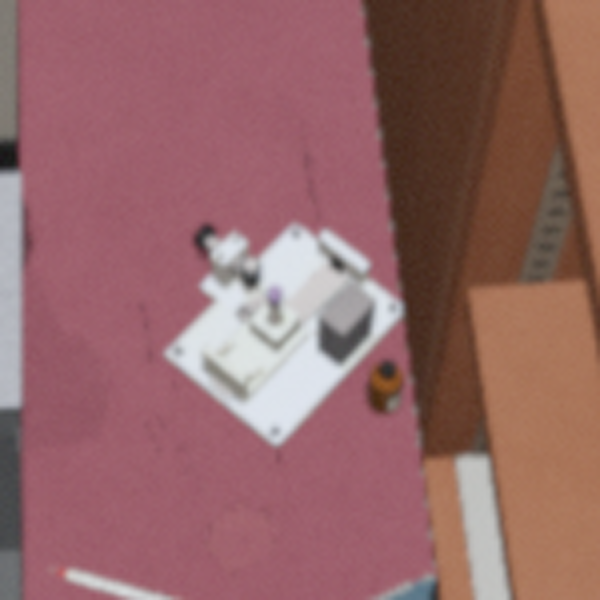

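View pics/cb.png

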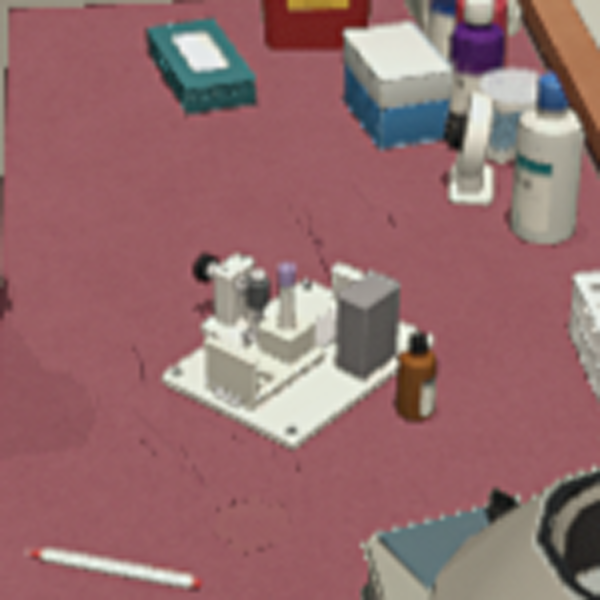

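View pics/both.png

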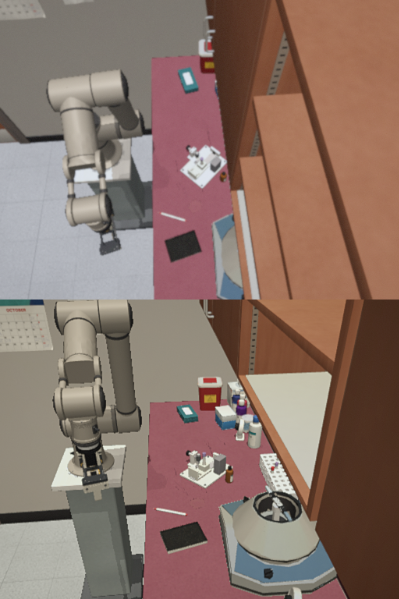

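The station stands turned roughly 35–45° on the worktop; base corners show in scene crop at about (165,352), (277,443), (405,307), (295,222) and in the side crop at (162,377), (293,442); knob at (204,236)/(205,266). I fit the station pose to these.

```bash
cat > fit.py <<'E'
from h import *
from scipy.optimize import least_squares
ps=[robot.read_camera("scene"),robot.read_camera("side")]
Pm=[P(p) for p in ps]
pk=[ # cam, station pt mm, crop px
(0,(-110,70,10),(165,352)),(0,(-110,-80,8),(277,443)),(0,(90,-80,10),(405,307)),(0,(90,70,10),(295,222)),
(1,(-110,70,10),(162,376)),(1,(-110,-80,10),(293,441)),
(0,(0,118,48),(205,236)),(1,(0,118,48),(205,266)),
(0,(-8,-75,90),(345,330)),(1,(-8,-75,90),(364,302)),(0,(-8,-41,90),(320,312)),(1,(-8,-41,90),(338,288)),(0,(44,-75,90),(373,295)),(1,(44,-75,90),(399,281)),
(0,(-22,0,107),(273,291)),(1,(-22,0,107),(287,268)),
(0,(-100,28,62),(205,350)),(0,(-100,-28,62),(244,385)),(1,(-100,28,62),(208,344)),(1,(-100,-28,62),(255,364))]
def W(s,X):
    c,n=np.cos(s[2]),np.sin(s[2]);X=np.array(X)/1000
    return np.array([s[0]+c*X[0]-n*X[1],s[1]+n*X[0]+c*X[1],X[2]])
def res(s,full=False):
    r=np.array([proj(Pm[c],W(s,X)+[0,0,s[3]])-((np.array(q)+.5)/4-.5+[190,130]) for c,X,q in pk])
    return r if full else r.ravel()
f=least_squares(res,[.52,-.11,.8,0],loss="soft_l1");s=f.x
if __name__=="__main__":
    print(s);print((res(s,True)*4).round(0).tolist())
    for X in[(0,124,48),(0,102,48),(-100,0,46),(18,-41,62),(-22,0,62)]:print(X,W(s,X).round(4))
    for n in("slides","notebook","dropper_mid"):
        for i in(0,1):
            r=robot.tip_of(ps[i],n)
            if r:
                u=np.array(r[0]["at"]);z=.039 if n[0]=="d" else 0
                X=least_squares(lambda x:proj(Pm[i],np.array([x[0],x[1],z]))-u,[.5,0]).x;print(n,i,X.round(3),np.round(r[0]["p"],2))
E
python3 fit.py
```

```text
[ 0.54021692 -0.11166644  0.77878806 -0.00561394]
[[-0.0, 0.0], [1.0, 1.0], [0.0, -2.0], [-2.0, -0.0], [1.0, -1.0], [3.0, 1.0], [-4.0, -1.0], [-2.0, 1.0], [-1.0, 4.0], [3.0, 5.0], [-4.0, 1.0], [-2.0, 5.0], [5.0, 2.0], [4.0, 0.0], [2.0, -1.0], [1.0, -1.0], [-4.0, -2.0], [0.0, -2.0], [-3.0, -6.0], [0.0, -2.0]]
(0, 124, 48) [ 0.4531 -0.0234  0.048 ]
(0, 102, 48) [ 0.4686 -0.0391  0.048 ]
(-100, 0, 46) [ 0.469  -0.1819  0.046 ]
(18, -41, 62) [ 0.5818 -0.1282  0.062 ]
(-22, 0, 62) [ 0.5246 -0.1271  0.062 ]
slides 0 [0.491 0.453] 0.63
slides 1 [ 0.533 -0.102] 0.4
notebook 0 [ 0.406 -0.517] 0.92
notebook 1 [ 0.399 -0.516] 0.56
dropper_mid 0 [ 0.624 -0.189] 0.68
dropper_mid 1 [ 0.456 -0.028] 0.7
```

Request:
{"api": "carry_out", "payload": {"commands": [[[0.0297,-0.0302,0],0,0],[[0.0297,-0.0302,0],0,0],[[0.0297,-0.0302,0],0,0],[[0.0297,-0.0302,0],0,0],[[0.0297,-0.0302,0],0,0],[[0.0297,-0.0302,0],0,0],[[0.0297,-0.0302,0],0,0],[[0.0297,-0.0302,0],0,0],[[0.0297,-0.0302,0],0,0],[[0.0297,-0.0302,0],0,0],[[0.0297,-0.0302,0],0,0],[[0.0297,-0.0302,0],0,0],[[0.0297,-0.0302,0],0,0],[[0.0297,-0.0302,0],0,0],[[0,0,0],0.173,0],[[0,0,0],0.173,0],[[0,0,0],0.173,0],[[0,0,0],0.173,0],[[0,0,0],0.173,0],[[0,0,0],0.173,0]], "newtons": 10}}

```text
time: 3.9
tool_pos: [0.4282, 0.0016, 0.2438]
tool_rot: [-3.142, -0.0, -0.799]
contact_force: [-0.9, -0.1, -0.1]
opening: 0.0006
grip_force: 0.0
```

Request:
{"api": "carry_out", "payload": {"commands": [[[0,0,0.038],0,0],[[0,0,0.038],0,0],[[0,0,0.038],0,0],[[0,0,0.038],0,0],[[0,0,0.038],0,0],[[0,0,0],0,0]]}}

```text
time: 4.65
tool_pos: [0.4265, 0.0019, 0.052]
tool_rot: [3.138, 0.004, -0.793]
contact_force: [-0.0, 0.2, -0.2]
opening: 0.0007
grip_force: 0.0
```

```bash
python3 - <<'E'
from h import *
o=robot.observe();print(o["time"],o["tool_pos"],o["contact_force"])
c=[robot.read_camera(n)["pixels"][130:270,190:330,::-1] for n in("scene","side")]
cv2.imwrite("pics/d.png",cv2.resize(np.hstack(c),None,fx=2.85,fy=2.85,interpolation=cv2.INTER_CUBIC))
E
```

```text
4.65 [0.42651793 0.0018528  0.05201572] [-0.03983889  0.21480639 -0.15855614]
```

View pics/d.png

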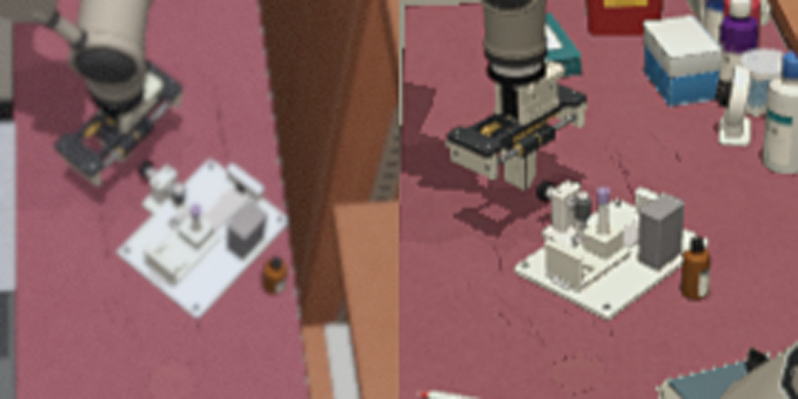

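The fingertips (side view ~(522,170)) stand right in front of the knob (~(545,190)) with the push line going to it. Push.

Request:
{"api": "carry_out", "payload": {"commands": [[[0.008,0,0],0,0],[[0.008,0,0],0,0],[[0.006,0,0],0,0],[[0.005,0,0],0,0],[[0.005,0,0],0,0],[[0.005,0,0],0,0],[[0.005,0,0],0,0],[[0,0,0],0,0]]}}

```text
time: 5.75
tool_pos: [0.458, -0.0288, 0.0536]
tool_rot: [3.141, -0.001, -0.793]
contact_force: [-0.6, 0.8, -0.4]
opening: 0.0004
grip_force: 0.3
```

Request:
{"api": "carry_out", "payload": {"commands": [[[0.003,0,0],0,0],[[0.002,0,0],0,0],[[0.002,0,0],0,0],[[0,0,0],0,0]]}}

```text
time: 6.25
tool_pos: [0.461, -0.0319, 0.0536]
tool_rot: [3.141, 0.004, -0.794]
contact_force: [-5.6, 9.4, 5.5]
opening: 0.0003
grip_force: 5.3
```

Request:
{"api": "carry_out", "payload": {"commands": [[[-0.01,0,0],0,0],[[-0.02,0,0],0,0],[[-0.02,0,0],0,0],[[0,0,-0.045],0,0],[[0,0,-0.045],0,0],[[0,0,-0.045],0,0],[[0.0266,0.0225,0],0,0],[[0.0266,0.0225,0],0,0],[[0.0266,0.0225,0],0,0],[[0.0266,0.0225,0],0,0],[[0.0266,0.0225,0],0,0],[[0.0266,0.0225,0],0,0],[[0,0,0],0,0]]}}

```text
time: 7.88
tool_pos: [0.4433, -0.2078, 0.1886]
tool_rot: [3.141, -0.001, -0.796]
contact_force: [-0.7, 0.2, -0.3]
opening: 0.0001
grip_force: 0.0
```

Request:
{"api": "carry_out", "payload": {"commands": [[[0,0,0],-0.1747,0],[[0,0,0],-0.1747,0],[[0,0,0],-0.1747,0],[[0,0,0],-0.1747,0],[[0,0,0],-0.1747,0],[[0,0,0],-0.1747,0],[[0,0,0],-0.1747,0],[[0,0,0],-0.1747,0],[[0,0,0],-0.1747,0],[[0,0,0],0,0]]}}

```text
time: 9.12
tool_pos: [0.4432, -0.2051, 0.1887]
tool_rot: [3.142, 0.0, 0.778]
contact_force: [-0.1, -0.4, -0.2]
opening: 0.0001
grip_force: 0.0
```

```bash
python3 - <<'E'
from h import *
o=robot.observe();print(o["time"],o["tool_pos"],o["tool_rot"],o["contact_force"])
c=[robot.read_camera(n)["pixels"][130:270,190:330,::-1] for n in("scene","side")]
cv2.imwrite("pics/e.png",cv2.resize(np.hstack(c),None,fx=2.85,fy=2.85,interpolation=cv2.INTER_CUBIC))
E
```

```text
9.125 [ 0.44316192 -0.20507169  0.18870789] [3.14157535e+00 2.11341131e-05 7.78377750e-01] [-0.14780221 -0.40601971 -0.23085222]
```

View pics/e.png

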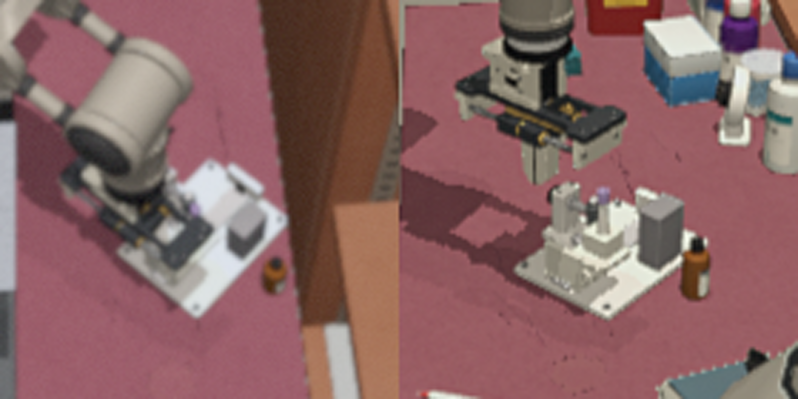

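The knob now sits by the block (553,192), carriage still out, gripper above the free space before the push plate. Descend.

Request:
{"api": "carry_out", "payload": {"commands": [[[0,0,0.0334],0,0],[[0,0,0.0334],0,0],[[0,0,0.0334],0,0],[[0,0,0.0334],0,0],[[0,0,0],0,0],[[0.006,0,0],0,0],[[0.006,0,0],0,0],[[0.004,0,0],0,0],[[0.003,0,0],0,0],[[0.003,0,0],0,0],[[0.003,0,0],0,0],[[0.003,0,0],0,0],[[0,0,0],0,0]]}}

```text
time: 10.85
tool_pos: [0.4631, -0.1869, 0.0554]
tool_rot: [3.141, 0.001, 0.779]
contact_force: [-3.2, -3.1, 3.1]
opening: 0.0007
grip_force: 2.5
```

Request:
{"api": "carry_out", "payload": {"commands": [[[0.004,0,0],0,0],[[0.005,0,0],0,0],[[0.005,0,0],0,0],[[0.005,0,0],0,0],[[0.005,0,0],0,0],[[0.005,0,0],0,0],[[0.005,0,0],0,0],[[0.005,0,0],0,0],[[0.005,0,0],0,0],[[0.005,0,0],0,0],[[0.005,0,0],0,0],[[0.005,0,0],0,0],[[0.004,0,0],0,0],[[0.003,0,0],0,0],[[0,0,0],0,0]]}}

```text
time: 12.72
tool_pos: [0.5083, -0.1429, 0.0554]
tool_rot: [3.141, 0.005, 0.779]
contact_force: [-11.8, -16.4, 7.5]
opening: 0.0003
grip_force: 10.1
```

Request:
{"api": "carry_out", "payload": {"commands": [[[0.002,0,0],0,0],[[0,0,0],0,0]]}}

```text
time: 12.98
tool_pos: [0.5084, -0.1428, 0.0554]
tool_rot: [-3.141, 0.008, 0.779]
contact_force: [-18.3, -23.2, 9.3]
opening: 0.0005
grip_force: 14.8
```

```bash
python3 - <<'E'
from h import *
c=[robot.read_camera(n)["pixels"][130:270,190:330,::-1] for n in("scene","side")]
cv2.imwrite("pics/f.png",cv2.resize(np.hstack(c),None,fx=2.85,fy=2.85,interpolation=cv2.INTER_CUBIC))
E
```

```text
(no output)
```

View pics/f.png

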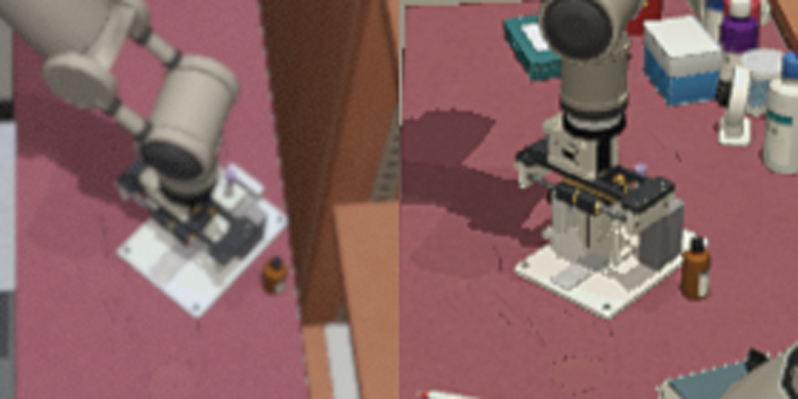

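The finger stopped dead at about station x -45; the purple cap is at (231,175) / (640,168). I check the tube's travel from the cap before releasing.

```bash
python3 - <<'E'
from h import *
from fit import W,s
ps=[robot.read_camera(n) for n in("scene","side")];M=[P(p) for p in ps]
def cap(img,c):
    x0,y0=int(c[0])-6,int(c[1])-6;w=img[y0:y0+13,x0:x0+13].astype(float)
    k=np.clip((w[...,2]+0*w[...,0])-w[...,1]-12,0,None)*(w[...,2]>w[...,0]-5);yy,xx=np.mgrid[y0:y0+13,x0:x0+13]
    return np.array([(k*xx).sum()/k.sum(),(k*yy).sum()/k.sum()]),(k>0).sum()
i0=[cv2.imread(f"pics/{n}0.png")[:,:,::-1] for n in("scene","side")]
c0=[(190+273/4,130+293/4),(190+287/4,130+270/4)]
c1=[(190+231/2.85,130+175/2.85),(190+241/2.85,130+168/2.85)]
a=[cap(i0[k],c0[k]) for k in(0,1)];b=[cap(ps[k]["pixels"],c1[k]) for k in(0,1)];print(a,b,c1)
c,n=np.cos(s[2]),np.sin(s[2])
for q in(a,b,[(x,0) for x in c1]):
    X=tri(M,[t[0] for t in q]);d=X[:2]-s[:2];print(X.round(4),"station",(c*d[0]+n*d[1]).round(4),(-n*d[0]+c*d[1]).round(4))
E
```

```text
[(array([258.28191489, 203.10638298]), np.int64(16)), (array([261.13257576, 197.90909091]), np.int64(17))] [(array([270.50731707, 190.80487805]), np.int64(18)), (array([274.13815789, 189.02631579]), np.int64(10))] [(271.0526315789474, 191.4035087719298), (274.56140350877195, 188.94736842105263)]
[ 0.5232 -0.1286  0.0961] station -0.024 -0.0002
[ 0.5751 -0.0798  0.0985] station 0.0472 -0.0018
[ 0.5763 -0.0841  0.1014] station 0.045 -0.0057
```

The cap has moved about 71 mm, so the carriage is home. Ease it back slowly onto the pin.

Request:
{"api": "carry_out", "payload": {"commands": [[[-0.004,0,0],0,0],[[-0.004,0,0],0,0],[[-0.004,0,0],0,0],[[-0.004,0,0],0,0],[[-0.004,0,0],0,0],[[-0.004,0,0],0,0],[[-0.003,0,0],0,0],[[-0.003,0,0],0,0],[[-0.003,0,0],0,0],[[-0.003,0,0],0,0],[[-0.003,0,0],0,0],[[-0.003,0,0],0,0],[[0,0,0],0,0]]}}

```text
time: 14.9
tool_pos: [0.4816, -0.1681, 0.055]
tool_rot: [-3.141, 0.0, 0.779]
contact_force: [-0.8, 0.0, -0.3]
opening: 0.0008
grip_force: 0.0
```

Request:
{"api": "carry_out", "payload": {"commands": [[[-0.01,0,0],0,0],[[-0.03,0,0],0,0],[[-0.04,0,0],0,0],[[0,0,-0.04],0,0],[[0,0,-0.04],0,0],[[-0.04,0,-0.03],0,0],[[0,0,0],0,0],[[0,0,0],0,0],[[0,0,0],0,0],[[0,0,0],0,0]]}}

```text
time: 16.15
tool_pos: [0.3963, -0.2518, 0.1643]
tool_rot: [-3.14, 0.0, 0.78]
contact_force: [0.6, -0.3, 0.0]
opening: 0.0002
grip_force: 0.0
```

```bash
python3 - <<'E'
from h import *
o=robot.observe();print(o["time"],o["tool_pos"],o["contact_force"])
c=[robot.read_camera(n)["pixels"][130:270,190:330,::-1] for n in("scene","side")]
cv2.imwrite("pics/g.png",cv2.resize(np.hstack(c),None,fx=2.85,fy=2.85,interpolation=cv2.INTER_CUBIC))
E
```

```text
16.15 [ 0.39634595 -0.25183568  0.16429087] [ 0.63984134 -0.33851294  0.00829369]
```

View pics/g.png

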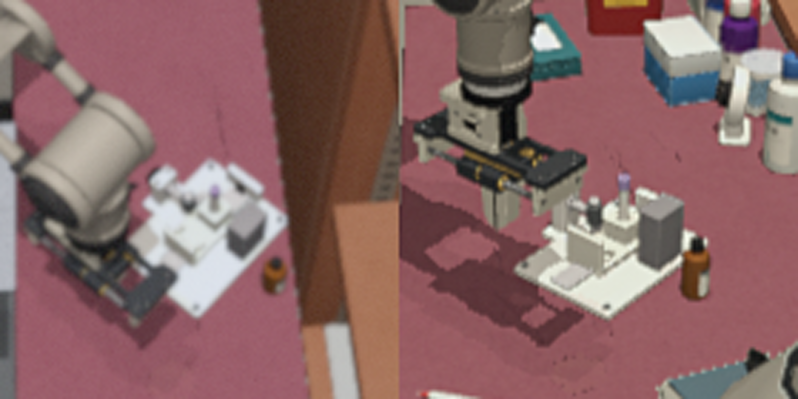

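The carriage rests mid-way. The tube is upright with its cap at (214,190) / (624,182), in front of the housing, and the arm is clear. Hand in.

```bash
python3 -c "
from cell import robot
print(robot.hand_in())"
```

```text
the job is handed in; nothing more can be done
None
```

I handed the job in at about 16 s: the stop bar is in, the carriage went home and came back to rest on the pin near 0.040, the tube stands upright before the window, and the arm is clear; the hand-in gave no verdict.

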